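Close the packed tote and bring the label scanner back over it

TASK

The label scanner on its swing arm hangs over the open tote and is in the way of the lid. Swing the arm aside until the scanner is entirely clear of the tote on the stand's side, then lower the lid gently until it is fully shut, without letting it drop. Finally swing the arm back so that the scanner hangs over the middle of the label on the closed lid, let go and leave everything else on the bench where it is.

Things in the scene. Friction and masses are not known exactly. Their poses are not given: they have to be found in the camera images.
- tote: Grey plastic tote, fixed to the bench, filled with small cartons: 180 (x) by 280 (y) by 90 mm high without its lid. Origin: centre of its underside. Its x axis points to the side with the lid's hinge (the far side), its z axis up.
- lid_hinge (a point): Point on the lid's hinge line, at the middle of the tote's far rim: tote frame x +90, y 0, z 90 mm. The hinge line runs along the tote's y axis.
- lid (a joint): Lid angle, rad: 0 = shut (level on the rim), 1.57 = upright, 1.8 = leaning back on its stop; starts open at 1.62 to 1.75. Lid 184 mm from hinge to free edge, 284 mm wide, 8 mm thick, 0.28 to 0.44 kg. Slight hinge friction: it stays when upright or leaning back but falls shut once tipped below about 1.3. No latch. It cannot pass the scanner arm.
- lid_bar (a point): Centre of the lid's pull bar: round, black, 12 mm in diameter, 108 mm free length, parallel to the hinge, 40 mm beyond the lid's free edge on two side pieces (34 mm open gap to the edge). At lid angle q it is at tote x = 90 - 224 cos q + 4 sin q, y = 0, z = 90 + 224 sin q + 4 cos q mm. The bar can turn in the fingers.
- label (a point): Centre of the white paper label, 100 by 115 mm, in the middle of the lid's upper (outer) face, 90 mm from the hinge line. With the lid shut it is above the middle of the tote at 99 mm height.
- stand: Scanner stand, fixed to the bench on the -y side of the tote: 110 mm square base plate and an upright post 30 mm in diameter. Origin: underside of the base, on the post's axis. The swing arm turns about this vertical axis; its hub and bar (22 mm wide) reach 214 mm high.
- swing (a joint): Swing arm angle about the stand's vertical axis, rad, counter-clockwise from above: at 0 the arm would point along the stand's y axis; growing values swing the scanner towards the robot and then clear of the tote on its -y side. Limits 0 and 1.95. Friction holds it wherever it is left; about 1 N at the knob moves it.
- head (a point): Centre of the scanner's window, on the underside of the scanner at 153 mm height and 277 mm from the stand's axis. The scanner is a black box 75 mm along the arm, 60 mm across, from 153 to 195 mm height.
- knob (a point): Middle of the upright round knob on top of the scanner, straight above the window at 233 mm height: 24 mm in diameter, graspable from 213 to 256 mm height. The arm is moved by it.
- dispenser: Bystander: yellow tape dispenser, 130 by 55 by 100 mm high, origin under its middle.
- carton: Bystander: small closed carton 110 by 80 by 60 mm, origin under its middle.
- tape: Bystander: roll of brown tape lying flat, 100 mm in diameter, 48 mm high, origin under its middle.
- cutter: Bystander: box cutter lying flat beside the tote, 145 by 22 by 18 mm, origin under its middle.

How it is judged:
By the outcome, as a careful person would: the job done as asked, in the order asked, and still so for the second after the job is handed in, with the robot touching nothing.
It also fails if it takes over 72 s, if anything falls off the work surface, if the arm or the gripper's body presses on something with over 40 N, if the wrist force passes 120 N, or if a joint passes its speed limit or range.

ROBOT

A 6-joint arm with a two-finger parallel gripper is mounted at the origin on the work surface. World frame = base frame: x ahead of the robot, y to its left, z up, the work surface at z = 0. Lengths are in mm, angles in rad, forces in N, time in s.
With the tool pointing down it reaches from about 275 to 750 mm from the base axis. Payload 10.2 kg.
Tool frame: the origin (TCP) lies between the finger pads; the fingertips stand 8 mm ahead of it and the grasp point (between the pads) lies 11 mm behind it; z points along the fingers, y is the line along which they close (so a half turn about z gives the same grasp; the last joint's range is limited). The gripper opens to 88 mm and grips with 3 to 60 N. Pads are 18 mm wide; open, the fingers measure 123 mm over their backs; the gripper's body (75 mm by 187 mm) begins 45 mm behind the grasp point.
Start: joints at [-1.558, 0.313, 1.498, -0, 1.331, -0.223], TCP at [122.637, -510.481, 246.72] pointing down, gripper open.
Joint ranges: [-2.94, 2.94], [-0.97, 2.17], [0.19, 2.56], [-1.23, 4.37], [0.02, 3.11], [-2.88, 2.88]. Speed limits (rad/s): [2.39, 2.39, 3.01, 3.14, 3.14, 3.14].

INTERFACE

Orientations are given as a 3x3 rotation matrix whose columns are the frame's x, y, z axes.
In Python, from cell import robot gives the robot as it stands. The module is installed in compiled form; this text tells all that it offers.
- The arm moves only by the shell command python3 -m jog 'ROWS' [FORCE]. ROWS is JSON, a list of rows, each a list of 7 numbers: the shift along the tool's x, y, z normalised to -1 to 1, where 1 is 0.3 m, then the turn, a rotation vector about the tool's x, y, z normalised to -1 to 1, where 1 is pi/2 rad, then the opening, from 0 (shut) to 1 (fully open). In form: [[dx, dy, dz, rx, ry, rz, fingers], ...]. A call has 1 to 8 rows; each row shifts and turns the commanded pose from where the row before left it, along the tool's axes as they then stand; what a row does not reach is not made up. A row lasts 1/8 s, in which the tool goes at most 62.5 mm and 10.7 degrees, less where a joint would pass 70% of its speed; a pose out of reach is approached as far as the arm can. A call with a number of a shift or a turn outside -1 to 1 is refused whole. A call with a gripper value outside its range is refused whole. The fingers move at their own pace and stop on an object; FORCE is the grip in N (left out, the last holds). Time passes only in rows, so rows that do not move let the fingers close. It gives the time, the measured TCP pose, the force, the opening and the grip force at its end, in the units of the state.
- robot.get_obs(): the state, without advancing time (a new reading comes with each control period).
- robot.capture(name): name is "side" or "top"; returns a dict with "img" (384x512x3 uint8, red, green, blue), "K" (3x3 intrinsics, pixels), "cam_to_world" (4x4, takes a point from camera to world coordinates). Camera axes: x right, y down, z forward; pixel columns grow to the right and rows downward; lengths in mm; the calibration is good to about 2 mm. A picture is of the moment at which its call begins. There is no depth.
- robot.sign_off(): hands the job in; it is judged then, once.
Trained networks look in a picture, given as the dict that the camera call returned (one of the last four; its "shot" number tells which), for a name from the list of things; names that differ only in an ending like _2 or _b are one class to them, and where a whole thing is asked for, a point or a joint stands for the part that bears it (a point fixed in the world has none). Each returns a list of dicts, best first, with "conf" (0 to 1); they miss things now and then, are a little off and sometimes report something else, mostly with a low value. They report only what shows in the picture. A call takes as long as a camera call.
- robot.spot_in(picture, name): "point" ([x, y, z] in mm, in world coordinates, good to about 4 mm: the middle of the surface that is visible of it).
- robot.outline_of(picture, name): "pixels" (384x512 bool, what is visible of it).
The state is a dict: "time_s": time; "q": joint angles; "joint_vel": joint speeds; "joint_efforts": joint torques, N m; "tcp_pos": TCP position; "tcp_rot": TCP orientation; "wrist_force": force on the tool from outside, world axes, zero at the start; "wrist_torque": the same for the moment, N m; "gripper_width": opening from 0.0 (shut) to 1.0 (fully open); "grip_force": force on a finger pad.
Only numpy, scipy, OpenCV 4.12 (cv2) and the standard library are available. Lean on these libraries where they do the work, as an engineer would, in place of code of your own. Each camera call takes 0.05 s, during which the arm holds its last target. There are 200 camera calls.

## Working session

There is one attempt and no reset: what is moved stays moved. The work goes in short steps, Python scripts to look and compute and a shell command to move; the robot and the scene stay as the last step left them, time stands still between calls to the robot, and variables do not carry over. Pictures are saved under pics/ and viewed, at most 13 in all, crops included, and the job is handed in when it is done.

```bash
mkdir -p pics
python3 - <<'E'
from cell import robot
import cv2,numpy as np
o=robot.get_obs();print(o['time_s'],o['tcp_pos'],np.round(o['tcp_rot'],3).tolist(),o['gripper_width'])
ims=[]
for c in('side','top'):
    p=robot.capture(c);ims.append(p['img'])
    print(c,np.round(p['cam_to_world'],2).tolist(),p['K'].tolist() if hasattr(p['K'],'tolist') else p['K'])
    for n in['tote','lid','lid_bar','label','stand','swing','head','knob','dispenser','carton','tape','cutter']:
        try:
            r=robot.spot_in(p,n)
            print(n,[(np.round(a['point']).tolist(),round(a['conf'],2)) for a in r[:2]])
        except Exception as e: print(n,e)
    cv2.imwrite(f'pics/{c}0.png',p['img'][:,:,::-1])
E
```

```text
0.0 [ 122.65738784 -510.23831103  246.17402541] [[0.972, 0.234, -0.0], [0.234, -0.972, 0.001], [0.0, -0.001, -1.0]] 0.9989700280048546
side [[0.84, -0.42, 0.34, 63.87], [-0.54, -0.65, 0.54, -880.75], [-0.0, -0.63, -0.77, 1330.7], [0.0, 0.0, 0.0, 1.0]] [[453.9235376264969, 0.0, 248.0595604946699], [0.0, 453.9235376264969, 198.32860150040938], [0.0, 0.0, 1.0]]
tote [([618.0, 0.0, 67.0], 0.94)]
lid [([672.0, 23.0, 211.0], 0.88)]
lid_bar [([673.0, 20.0, 206.0], 0.79)]
label [([672.0, 19.0, 208.0], 0.73)]
stand [([658.0, -197.0, 186.0], 0.62)]
swing [([617.0, -3.0, 76.0], 0.65), ([593.0, -72.0, 205.0], 0.6)]
head [([595.0, -73.0, 208.0], 0.76), ([498.0, -184.0, 18.0], 0.36)]
knob [([593.0, -74.0, 204.0], 0.83)]
dispenser [([553.0, -526.0, 68.0], 0.97)]
carton [([644.0, 346.0, 61.0], 0.71), ([501.0, -183.0, 17.0], 0.65)]
tape [([495.0, 324.0, 30.0], 0.91)]
cutter [([501.0, -186.0, 15.0], 0.66)]
top [[-0.01, -1.0, 0.06, 503.89], [-1.0, 0.01, 0.0, -89.08], [-0.0, -0.06, -1.0, 1237.27], [0.0, 0.0, 0.0, 1.0]] [[383.01655320446037, 0.0, 255.90811748373088], [0.0, 383.01655320446037, 195.12564136090026], [0.0, 0.0, 1.0]]
tote [([610.0, 45.0, 65.0], 0.87)]
lid []
lid_bar [([648.0, 366.0, 58.0], 0.62)]
label []
stand [([639.0, -168.0, 203.0], 0.58)]
swing []
head [([594.0, -61.0, 215.0], 0.64), ([612.0, 44.0, 66.0], 0.41)]
knob [([591.0, -63.0, 206.0], 0.79)]
dispenser [([564.0, -498.0, 74.0], 0.88)]
carton [([646.0, 368.0, 60.0], 0.58)]
tape [([563.0, -499.0, 76.0], 0.17)]
cutter [([507.0, -176.0, 11.0], 0.81)]
```

View pics/side0.png

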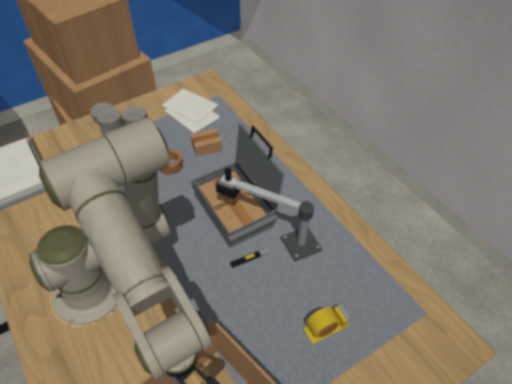

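View pics/top0.png

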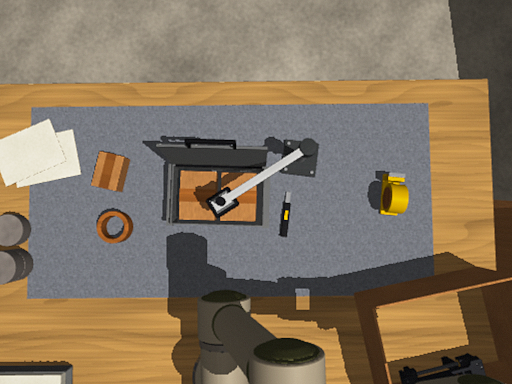

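The side view shows the arm from the hub at about (306,208) to the scanner at about (228,183), with the lid upright at (260,155). In the top view the knob is near (221,201), the hub near (307,147), and the bar near (210,142). I'll zoom in for accuracy.

Run:
```python
import cv2
t=cv2.imread('pics/top0.png')[120:250,140:330];s=cv2.imread('pics/side0.png')[120:265,180:330]
cv2.imwrite('pics/topc.png',cv2.resize(t,None,fx=4,fy=4,interpolation=2));cv2.imwrite('pics/sidec.png',cv2.resize(s,None,fx=4,fy=4,interpolation=2))
```

```text
(no output)
```

View pics/topc.png

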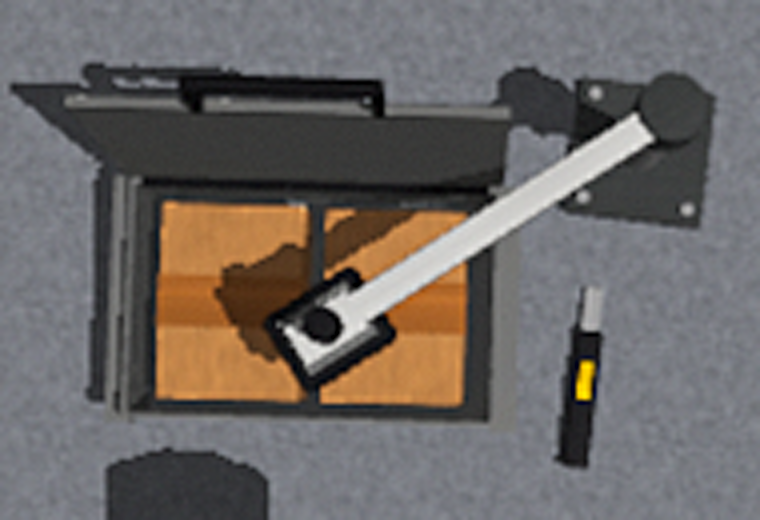

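View pics/sidec.png

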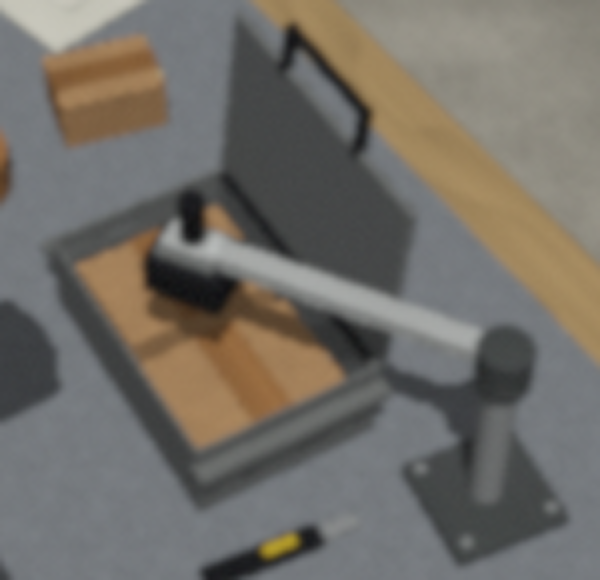

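```bash
cat > m.py <<'E'
import numpy as np
from cell import robot
from scipy.optimize import least_squares
def proj(p,P):
    T=np.linalg.inv(p['cam_to_world']);c=T[:3,:3]@np.array(P,float)+T[:3,3];u=np.array(p['K'])@c;return u[:2]/u[2]
def tri(obs):  # [(pic,(u,v))]
    return least_squares(lambda X:np.concatenate([proj(p,X)-uv for p,uv in obs]),[600,0,150])
def ray(p,uv,z):
    d=np.array(p['cam_to_world'])[:3,:3]@np.linalg.inv(p['K'])@[*uv,1];o=np.array(p['cam_to_world'])[:3,3];return o+d*(z-o[2])/d[2]
E
python3 - <<'E'
from m import *
S=robot.capture('side');T=robot.capture('top')
t=lambda x,y:(140+x/4-.4,120+y/4-.4); s=lambda x,y:(180+x/4-.4,120+y/4-.4)
for n,a,b in[('hubtop',(673,105),(505,345)),('knobtop',(322,322),(192,198)),('bar',(282,83),(329,70)),('lidL',(65,100),(238,18)),('lidR',(512,112),(412,218)),('NL',(112,410),(48,245)),('FL',(125,180),(222,172)),('NR',(490,418),(195,465)),('NR2',(515,425),(195,465)),('FR',(515,190),(385,365))]:
    r=tri([(T,t(*a)),(S,s(*b))]);print(n,np.round(r.x,1),round(r.cost,2))
# basis: full fit
def mod(v):
    x,y,w,q,sx,sy,kx,ky=v;R=lambda a,b,z:[x+a*np.cos(w)-b*np.sin(w),y+a*np.sin(w)+b*np.cos(w),z]
    lid=lambda r,b:R(90-r*np.cos(q)+8*np.sin(q)*0,b,90+r*np.sin(q))
    return [(T,t(673,105),[sx,sy,214]),(S,s(505,345),[sx,sy,214]),(T,t(322,322),[kx,ky,256]),(S,s(192,198),[kx,ky,256]),
    (T,t(282,83),R(90-228*np.cos(q)+4*np.sin(q),0,90+228*np.sin(q))),(S,s(329,70),R(90-224*np.cos(q)+4*np.sin(q),0,90+224*np.sin(q))),
    (T,t(65,100),lid(184,142)),(T,t(512,112),lid(184,-142)),(S,s(238,18),lid(184,142)),(S,s(412,218),lid(184,-142)),
    (S,s(48,245),R(-90,140,90)),(S,s(195,465),R(-90,-140,90)),(T,t(112,410),R(-90,140,90)),(T,t(490,418),R(-90,-140,90))]
f=lambda v:np.concatenate([proj(p,X)-uv for p,uv,X in mod(v)])
r=least_squares(f,[610,20,0,1.65,660,-220,580,-50],loss='soft_l1',x_scale=[10,10,.1,.1,10,10,10,10])
print(np.round(r.x,3));print(np.round(f(r.x).reshape(-1,2),1).tolist());v=r.x;d=v[6:]-v[4:6];print(np.hypot(*d),np.degrees(np.arctan2(*d[::-1])))
E
```

```text
hubtop [ 692.3 -227.3  211.6] 0.04
knobtop [546.4   6.1 254.4] 0.01
bar [690.9  24.8 307.6] 0.01
lidL [692.3 171.9 254.1] 0.0
lidR [ 678.4 -116.8  266. ] 0.2
NL [488.8 186.   61.4] 0.01
FL [667.1 173.3  70.5] 0.76
NR [ 478.4 -102.7   61. ] 0.47
NR2 [ 471.9 -120.1   87.4] 1.9
FR [ 651.6 -124.3  101.7] 0.3
[ 5.71550e+02  2.92960e+01 -4.60000e-02  1.68100e+00  6.91653e+02
 -2.27535e+02  5.46194e+02  5.61400e+00]
[[0.1, 0.2], [0.2, -0.4], [0.1, 0.1], [0.1, -0.2], [-0.1, -0.5], [0.1, -0.9], [0.3, 0.2], [0.2, 1.1], [-0.3, -2.7], [-0.1, -1.0], [0.8, -2.9], [0.2, -3.8], [2.0, 0.4], [1.1, 1.8]]
274.8031836936087 121.9597590776675
```

Triangulation fits well (the hub–knob distance comes out at 275 mm against 277 mm). The knob is at (546,6), the stand at (692,-227.5), the tote at about (571,29) with yaw -0.046, and the lid at about 1.68. Moving above the knob.

```bash
python3 -m jog '[[0,0,-0.15,0,0,0,1],[0.148,-0.112,0,0,0,0,1],[0.148,-0.112,0,0,0,0,1],[0.148,-0.112,0,0,0,0,1],[0.148,-0.112,0,0,0,0,1],[0.148,-0.112,0,0,0,0,1],[0.148,-0.112,0,0,0,0,1],[0.148,-0.112,0,0,0,0,1]]' 20; python3 -m jog '[[0.148,-0.112,0,0,0,0,1],[0.148,-0.112,0,0,0,0,1],[0.148,-0.112,0,0,0,0,1],[0.148,-0.112,0,0,0,0,1],[0.148,-0.112,0,0,0,0,1],[0,0,0,0,0,0,1],[0,0,0,0,0,0,1]]'
```

```text
time_s: 2.4
tcp_pos: [370.8, -207.6, 291.9]
tcp_rot: [[0.972, 0.233, 0.0], [0.233, -0.972, -0.0], [0.0, 0.001, -1.0]]
wrist_force: [0.4, -0.9, -0.3]
gripper_width: 1.004
grip_force: 0.0
time_s: 3.28
tcp_pos: [546.2, 5.7, 291.6]
tcp_rot: [[0.972, 0.234, -0.0], [0.234, -0.972, -0.0], [-0.001, 0.0, -1.0]]
wrist_force: [-0.1, -0.6, -0.3]
gripper_width: 0.999
grip_force: 0.0
```

```bash
python3 -m jog '[[0,0,0.107,0,0,0,1],[0,0,0.105,0,0,0,1],[0,0,0,0,0,0,1],[0,0,0,0,0,0,0],[0,0,0,0,0,0,0],[0,0,0,0,0,0,0],[0,0,0,0,0,0,0],[0,0,0,0,0,0,0]]' 15;python3 -m jog '[[0,0,0,0,0,0,0],[0,0,0,0,0,0,0]]' 20
```

```text
time_s: 4.28
tcp_pos: [546.5, 6.0, 228.2]
tcp_rot: [[0.972, 0.234, 0.0], [0.234, -0.972, -0.0], [0.0, 0.0, -1.0]]
wrist_force: [-0.1, 1.2, -0.8]
gripper_width: 0.457
grip_force: 0.0
time_s: 4.53
tcp_pos: [545.4, 8.0, 228.0]
tcp_rot: [[0.972, 0.234, -0.003], [0.234, -0.972, 0.004], [-0.002, -0.005, -1.0]]
wrist_force: [-6.6, 10.7, 2.5]
gripper_width: 0.268
grip_force: 20.0
```

```bash
cat > arc.py <<'E'
import numpy as np,sys
from cell import robot
def arc(cx,cy,a1,n,R=277.):
    o=robot.get_obs();p=o['tcp_pos'][:2];Rt=o['tcp_rot'];a0=np.degrees(np.arctan2(p[1]-cy,p[0]-cx));print('R,a0',np.hypot(p[0]-cx,p[1]-cy),a0)
    a=np.radians(np.linspace(a0,a1,n+1));P=np.c_[cx+R*np.cos(a),cy+R*np.sin(a),0*a]
    P[0,:2]=p
    print(np.round(np.diff(P,axis=0)@Rt/300,3)[:,:2].tolist())
E
python3 -c "from arc import *;arc(691.7,-227.5,184,16)"
```

```text
R,a0 277.2341932742342 121.84583700536636
[[-0.058, 0.022], [-0.057, 0.026], [-0.055, 0.029], [-0.053, 0.033], [-0.051, 0.037], [-0.048, 0.04], [-0.045, 0.043], [-0.042, 0.046], [-0.039, 0.049], [-0.036, 0.051], [-0.032, 0.054], [-0.028, 0.056], [-0.025, 0.058], [-0.021, 0.059], [-0.017, 0.06], [-0.012, 0.061]]
```

```bash
python3 -m jog '[[-0.058,0.022,0,0,0,0,0],[-0.057,0.026,0,0,0,0,0],[-0.055,0.029,0,0,0,0,0],[-0.053,0.033,0,0,0,0,0],[-0.051,0.037,0,0,0,0,0],[-0.048,0.04,0,0,0,0,0],[-0.045,0.043,0,0,0,0,0],[-0.042,0.046,0,0,0,0,0]]'; python3 -m jog '[[-0.039,0.049,0,0,0,0,0],[-0.036,0.051,0,0,0,0,0],[-0.032,0.054,0,0,0,0,0],[-0.028,0.056,0,0,0,0,0],[-0.025,0.058,0,0,0,0,0],[-0.021,0.059,0,0,0,0,0],[-0.017,0.06,0,0,0,0,0],[-0.012,0.061,0,0,0,0,0]]'; python3 -m jog '[[0,0,0,0,0,0,0]]'
```

```text
time_s: 5.52
tcp_pos: [443.8, -101.5, 227.8]
tcp_rot: [[0.972, 0.235, -0.007], [0.235, -0.972, 0.005], [-0.006, -0.006, -1.0]]
wrist_force: [-10.3, 7.5, 6.2]
gripper_width: 0.264
grip_force: 20.0
time_s: 6.52
tcp_pos: [416.7, -249.7, 228.1]
tcp_rot: [[0.972, 0.234, -0.0], [0.234, -0.972, 0.0], [-0.0, -0.0, -1.0]]
wrist_force: [0.2, 2.9, 0.2]
gripper_width: 0.265
grip_force: 20.0
time_s: 6.65
tcp_pos: [416.8, -250.0, 228.1]
tcp_rot: [[0.973, 0.232, 0.0], [0.232, -0.973, -0.001], [0.0, 0.001, -1.0]]
wrist_force: [-2.5, -0.6, 0.8]
gripper_width: 0.267
grip_force: 20.0
```

```bash
python3 -m jog '[[0,0,0,0,0,0,1],[0,0,0,0,0,0,1],[0,0,0,0,0,0,1],[0,0,0,0,0,0,1],[0,0,-0.17,0,0,0,1],[0,0,-0.17,0,0,0,1],[0,0,-0.17,0,0,0,1],[0,0,0,0,0,0,1]]'
python3 - <<'E'
from m import *
import cv2
S=robot.capture('side');T=robot.capture('top')
im=np.vstack([cv2.resize(S['img'][120:265,180:330],None,fx=2,fy=2),cv2.resize(T['img'][120:265,140:290],None,fx=2,fy=2)])
cv2.imwrite('pics/c1.png',im[:,:,::-1])
for a in(115,122):pass
print([np.round(proj(p,[690.9,24.8,307.6]),1) for p in(S,T)])
E
```

```text
time_s: 7.65
tcp_pos: [417.2, -248.9, 384.4]
tcp_rot: [[0.972, 0.234, 0.005], [0.234, -0.972, -0.005], [0.004, 0.006, -1.0]]
wrist_force: [0.9, -0.4, -0.8]
gripper_width: 1.002
grip_force: 0.0
[array([262. , 137.1]), array([210.1, 140.4])]
```

View pics/c1.png

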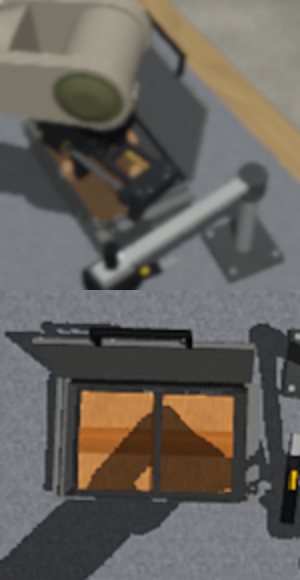

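The scanner now hangs clear on the stand's side: its head is at (90,275) in the upper crop, and the lower crop shows the tote free. Rotating and moving above the bar.

```bash
python3 -m jog '[[0,0,0,0,0,-0.117,1],[0,0,0,0,0,-0.117,1],[0,0,0,0,0,-0.117,1],[0,0,0,0,0,-0.117,1],[0,0,0,0,0,-0.117,1],[0,0,0,0,0,-0.117,1],[0,0,0,0,0,-0.118,1]]'; python3 -m jog '[[0.136,0.124,0,0,0,0,1],[0.136,0.124,0,0,0,0,1],[0.136,0.124,0,0,0,0,1],[0.136,0.124,0,0,0,0,1],[0.136,0.124,0,0,0,0,1],[0.136,0.124,0,0,0,0,1],[0.136,0.124,0,0,0,0,1],[0,0,0,0,0,0,1]]'
```

```text
time_s: 8.62
tcp_pos: [416.5, -248.3, 379.4]
tcp_rot: [[0.041, 0.999, -0.002], [0.999, -0.041, 0.002], [0.002, -0.002, -1.0]]
wrist_force: [0.7, 0.0, -0.0]
gripper_width: 0.999
grip_force: 0.0
time_s: 9.62
tcp_pos: [692.2, 27.2, 375.6]
tcp_rot: [[0.043, 0.999, -0.007], [0.999, -0.043, 0.001], [0.001, -0.007, -1.0]]
wrist_force: [-1.2, -0.1, 0.1]
gripper_width: 1.002
grip_force: 0.0
```

```bash
python3 -m jog '[[0,0,0.063,0,0,0,1],[0,0,0.063,0,0,0,1],[0,0,0.063,0,0,0,1],[0,0,0.063,0,0,0,1],[0,0,0,0,0,0,0.6],[0,0,0,0,0,0,0.3]]' 15; python3 -m jog '[[0,0,0,0,0,0,0],[0,0,0,0,0,0,0],[0,0,0,0,0,0,0],[0,0,0,0,0,0,0],[0,0,0,0,0,0,0]]' 15
python3 - <<'E'
from m import *
import cv2
T=robot.capture('top');S=robot.capture('side')
im=np.hstack([cv2.resize(T['img'][100:230,130:300],None,fx=2.4,fy=2.4),cv2.resize(S['img'][100:230,180:330],None,fx=2.4,fy=2.4)])
cv2.imwrite('pics/c2.png',im[:,:,::-1])
E
```

```text
time_s: 10.38
tcp_pos: [690.0, 24.1, 306.3]
tcp_rot: [[0.047, 0.999, 0.001], [0.999, -0.047, -0.0], [-0.0, 0.001, -1.0]]
wrist_force: [0.2, 0.3, 0.3]
gripper_width: 0.792
grip_force: 0.0
time_s: 11.0
tcp_pos: [690.2, 24.5, 305.5]
tcp_rot: [[0.047, 0.999, -0.0], [0.999, -0.047, -0.0], [-0.0, -0.0, -1.0]]
wrist_force: [0.3, 0.9, -0.5]
gripper_width: 0.227
grip_force: 0.0
```

View pics/c2.png

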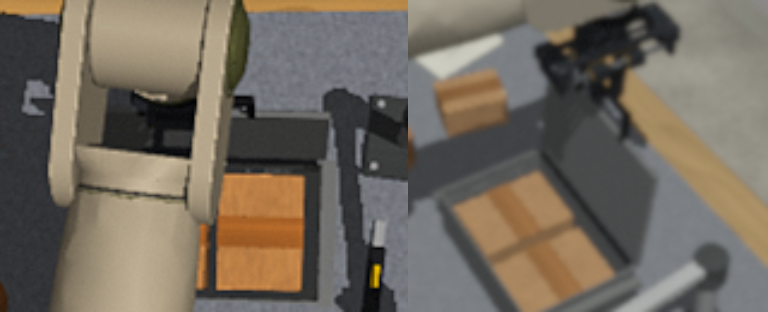

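The fingers straddle the bar (side crop around (610,85)) and are still closing. Finishing the close, slightly lower.

```bash
python3 -m jog '[[0,0,0.016,0,0,0,0.23],[0,0,0,0,0,0,0],[0,0,0,0,0,0,0],[0,0,0,0,0,0,0],[0,0,0,0,0,0,0]]' 15
```

```text
time_s: 11.72
tcp_pos: [690.1, 24.6, 300.2]
tcp_rot: [[0.047, 0.999, -0.001], [0.999, -0.047, 0.0], [0.0, -0.001, -1.0]]
wrist_force: [-0.2, 0.4, -5.4]
gripper_width: 0.125
grip_force: 15.2
```

```bash
cat > lid.py <<'E'
import numpy as np
from cell import robot
def lid(hx,n,m,qend=0.,dz=0):
    o=robot.get_obs();X,Z=o['tcp_pos'][0],o['tcp_pos'][2]+11
    off=np.arctan2(4,224)
    a0=np.arctan2(Z-90,-(X-hx));print('q',a0-off,'R',np.hypot(Z-90,X-hx),'F',o['wrist_force'].round(1))
    a=np.linspace(a0,qend+off,n+1);x=hx-224.04*np.cos(a);z=90+224.04*np.sin(a)+dz
    x[0],z[0]=X,Z
    print([[0,round(float(d),3),round(float(e),3),0,0,0,0] for d,e in zip(np.diff(x)/300,-np.diff(z)/300)][:m])
E
python3 -c "from lid import *;lid(662.5,40,16)"
```

```text
q 1.6770011149839348 R 222.94373963686962 F [-0.2  0.4 -5.4]
[[0, -0.031, -0.007, 0, 0, 0, 0], [0, -0.031, -0.002, 0, 0, 0, 0], [0, -0.031, -0.001, 0, 0, 0, 0], [0, -0.031, 0.001, 0, 0, 0, 0], [0, -0.031, 0.002, 0, 0, 0, 0], [0, -0.031, 0.003, 0, 0, 0, 0], [0, -0.031, 0.005, 0, 0, 0, 0], [0, -0.031, 0.006, 0, 0, 0, 0], [0, -0.03, 0.007, 0, 0, 0, 0], [0, -0.03, 0.008, 0, 0, 0, 0], [0, -0.03, 0.01, 0, 0, 0, 0], [0, -0.029, 0.011, 0, 0, 0, 0], [0, -0.029, 0.012, 0, 0, 0, 0], [0, -0.028, 0.013, 0, 0, 0, 0], [0, -0.028, 0.015, 0, 0, 0, 0], [0, -0.027, 0.016, 0, 0, 0, 0]]
```

```bash
python3 -m jog '[[0,-0.031,-0.005,0,0,0,0],[0,-0.031,-0.002,0,0,0,0],[0,-0.031,-0.001,0,0,0,0],[0,-0.031,0.001,0,0,0,0],[0,-0.031,0.002,0,0,0,0],[0,-0.031,0.003,0,0,0,0],[0,-0.031,0.005,0,0,0,0],[0,-0.031,0.006,0,0,0,0]]' 25; python3 -c "from lid import *;lid(662.5,32,8)"
```

```text
time_s: 12.72
tcp_pos: [615.8, 27.4, 296.7]
tcp_rot: [[0.047, 0.999, -0.001], [0.999, -0.047, -0.001], [-0.001, -0.001, -1.0]]
wrist_force: [3.3, -3.3, -9.7]
gripper_width: 0.118
grip_force: 25.5
q 1.341547185168449 R 222.67507259882947 F [ 3.3 -3.3 -9.7]
[[0, -0.031, 0.003, 0, 0, 0, 0], [0, -0.03, 0.008, 0, 0, 0, 0], [0, -0.03, 0.01, 0, 0, 0, 0], [0, -0.029, 0.011, 0, 0, 0, 0], [0, -0.029, 0.012, 0, 0, 0, 0], [0, -0.028, 0.013, 0, 0, 0, 0], [0, -0.028, 0.015, 0, 0, 0, 0], [0, -0.027, 0.016, 0, 0, 0, 0]]
```

```bash
python3 -m jog '[[0,-0.031,0.007,0,0,0,0],[0,-0.03,0.008,0,0,0,0],[0,-0.03,0.01,0,0,0,0],[0,-0.029,0.011,0,0,0,0],[0,-0.029,0.012,0,0,0,0],[0,-0.028,0.013,0,0,0,0],[0,-0.028,0.015,0,0,0,0],[0,-0.027,0.016,0,0,0,0]]'; python3 -c "from lid import *;lid(662.5,24,8)"
```

```text
time_s: 13.72
tcp_pos: [546.6, 30.7, 270.3]
tcp_rot: [[0.047, 0.999, 0.002], [0.999, -0.047, -0.001], [-0.001, 0.002, -1.0]]
wrist_force: [5.3, -4.2, -8.4]
gripper_width: 0.113
grip_force: 25.4
q 1.0082890707880448 R 223.7020580540117 F [ 5.3 -4.2 -8.4]
[[0, -0.027, 0.016, 0, 0, 0, 0], [0, -0.026, 0.018, 0, 0, 0, 0], [0, -0.025, 0.019, 0, 0, 0, 0], [0, -0.024, 0.02, 0, 0, 0, 0], [0, -0.023, 0.021, 0, 0, 0, 0], [0, -0.022, 0.022, 0, 0, 0, 0], [0, -0.021, 0.023, 0, 0, 0, 0], [0, -0.02, 0.024, 0, 0, 0, 0]]
```

```bash
python3 -m jog '[[0,-0.027,0.016,0,0,0,0],[0,-0.026,0.018,0,0,0,0],[0,-0.025,0.019,0,0,0,0],[0,-0.024,0.02,0,0,0,0],[0,-0.023,0.021,0,0,0,0],[0,-0.022,0.022,0,0,0,0],[0,-0.021,0.023,0,0,0,0],[0,-0.02,0.024,0,0,0,0]]'; python3 -c "from lid import *;lid(662.5,16,8)"
```

```text
time_s: 14.72
tcp_pos: [490.3, 33.1, 222.4]
tcp_rot: [[0.047, 0.999, 0.003], [0.999, -0.047, -0.002], [-0.002, 0.003, -1.0]]
wrist_force: [0.2, -6.5, -1.6]
gripper_width: 0.105
grip_force: 24.8
q 0.6765113338778146 R 224.04245893644625 F [ 0.2 -6.5 -1.6]
[[0, -0.02, 0.025, 0, 0, 0, 0], [0, -0.019, 0.025, 0, 0, 0, 0], [0, -0.018, 0.026, 0, 0, 0, 0], [0, -0.016, 0.027, 0, 0, 0, 0], [0, -0.015, 0.028, 0, 0, 0, 0], [0, -0.014, 0.028, 0, 0, 0, 0], [0, -0.013, 0.029, 0, 0, 0, 0], [0, -0.012, 0.029, 0, 0, 0, 0]]
```

Run:
```python
from m import *
import cv2
S=robot.capture('side')
o=robot.get_obs();print(o['wrist_force'],o['gripper_width'],o['tcp_pos'])
for d in(11,0,-8):print(proj(S,o['tcp_pos']+[0,0,d]))
cv2.imwrite('pics/c3.png',cv2.resize(S['img'][110:250,170:320],None,fx=4,fy=4,interpolation=2)[:,:,::-1])
```

```text
[ 1.56033714 -6.54751031 -2.87785292] 0.10382362338870373 [489.53265739  33.11957107 221.4508546 ]
[208.74497749 175.45880584]
[208.97880295 177.71393354]
[209.14719143 179.33795488]
```

View pics/c3.png

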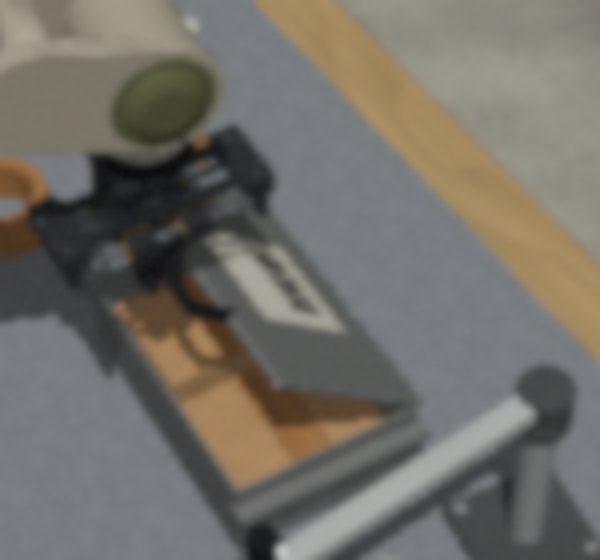

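Run:
```python
from m import *
S=robot.capture('side')
x,y,w=571.55,29.3,-.046
R=lambda a,b,z:[x+a*np.cos(w)-b*np.sin(w),y+a*np.sin(w)+b*np.cos(w),z]
for q in(.58,.62,.66,.7,.74):
    c,s=np.cos(q),np.sin(q)
    print(q,*[np.round((proj(S,R(90-r*c+h*s,b,90+r*s+h*c))-[170,110])*4+1.5,0) for r,b,h in((184,-142,0),(184,-142,8),(224,-60,4))],np.round(R(90-224*c+4*s,0,90+224*s+4*c),1))
```

```text
0.58 [261. 405.] [266. 397.] [177. 331.] [476.5  33.7 216.1]
0.62 [265. 398.] [270. 391.] [182. 323.] [481.7  33.4 223.4]
0.66 [270. 391.] [275. 384.] [188. 314.] [487.1  33.2 230.5]
0.7 [275. 384.] [281. 377.] [194. 306.] [492.9  32.9 237.4]
0.74 [280. 378.] [286. 370.] [200. 298.] [498.9  32.6 244. ]
```

The lid is still held: its corner at crop (275,388) gives q≈0.66, which puts the bar within about 2 mm of the grasp point. Continuing down.

```bash
python3 -m jog '[[0,-0.019,0.023,0,0,0,0],[0,-0.019,0.025,0,0,0,0],[0,-0.018,0.026,0,0,0,0],[0,-0.016,0.027,0,0,0,0],[0,-0.015,0.028,0,0,0,0],[0,-0.014,0.028,0,0,0,0],[0,-0.013,0.029,0,0,0,0],[0,-0.012,0.029,0,0,0,0]]'; python3 -c "from lid import *;lid(662.5,12,12)"
```

```text
time_s: 15.82
tcp_pos: [451.6, 34.7, 157.5]
tcp_rot: [[0.046, 0.999, -0.001], [0.999, -0.046, -0.003], [-0.003, -0.001, -1.0]]
wrist_force: [-7.2, -10.0, 2.2]
gripper_width: 0.099
grip_force: 24.5
q 0.3385445537767038 R 225.06506252844673 F [ -7.2 -10.    2.2]
[[0, -0.004, 0.021, 0, 0, 0, 0], [0, -0.007, 0.02, 0, 0, 0, 0], [0, -0.006, 0.02, 0, 0, 0, 0], [0, -0.005, 0.02, 0, 0, 0, 0], [0, -0.005, 0.021, 0, 0, 0, 0], [0, -0.004, 0.021, 0, 0, 0, 0], [0, -0.004, 0.021, 0, 0, 0, 0], [0, -0.003, 0.021, 0, 0, 0, 0], [0, -0.002, 0.021, 0, 0, 0, 0], [0, -0.002, 0.021, 0, 0, 0, 0], [0, -0.001, 0.021, 0, 0, 0, 0], [0, -0.001, 0.021, 0, 0, 0, 0]]
```

```bash
python3 -m jog '[[-0.003,-0.008,0.021,0,0,0,0],[-0.003,-0.008,0.02,0,0,0,0],[-0.001,-0.007,0.02,0,0,0,0],[0,-0.005,0.02,0,0,0,0],[0,-0.005,0.021,0,0,0,0],[0,-0.004,0.021,0,0,0,0],[0,-0.004,0.021,0,0,0,0]]'; python3 -c "from lid import *;lid(662.5,8,8)"
```

```text
time_s: 16.7
tcp_pos: [438.9, 34.8, 113.7]
tcp_rot: [[0.047, 0.999, -0.002], [0.999, -0.047, 0.001], [0.001, -0.002, -1.0]]
wrist_force: [-6.5, 3.7, 0.4]
gripper_width: 0.096
grip_force: 25.0
q 0.13613328119939855 R 226.2678713423508 F [-6.5  3.7  0.4]
[[0, 0.005, 0.014, 0, 0, 0, 0], [0, -0.002, 0.013, 0, 0, 0, 0], [0, -0.001, 0.013, 0, 0, 0, 0], [0, -0.001, 0.013, 0, 0, 0, 0], [0, -0.001, 0.013, 0, 0, 0, 0], [0, -0.001, 0.013, 0, 0, 0, 0], [0, -0.001, 0.013, 0, 0, 0, 0], [0, -0.0, 0.013, 0, 0, 0, 0]]
```

```bash
python3 -m jog '[[0,-0.003,0.013,0,0,0,0],[0,-0.002,0.013,0,0,0,0],[0,-0.001,0.013,0,0,0,0],[0,-0.001,0.013,0,0,0,0],[0,-0.001,0.013,0,0,0,0],[0,-0.001,0.013,0,0,0,0]]'; python3 -m jog '[[0,0,0.01,0,0,0,0],[0,0,0.01,0,0,0,0],[0,0,0,0,0,0,0],[0,0,0,0,0,0,0]]'
```

```text
time_s: 17.45
tcp_pos: [435.7, 35.0, 90.1]
tcp_rot: [[0.047, 0.999, -0.003], [0.999, -0.047, 0.001], [0.001, -0.003, -1.0]]
wrist_force: [-7.8, 2.7, 1.4]
gripper_width: 0.093
grip_force: 25.1
time_s: 17.95
tcp_pos: [435.3, 35.0, 84.0]
tcp_rot: [[0.047, 0.999, -0.005], [0.999, -0.047, 0.001], [0.001, -0.005, -1.0]]
wrist_force: [-9.6, 1.6, 0.1]
gripper_width: 0.096
grip_force: 25.2
```

```bash
python3 -m jog '[[0,-0.002,0.007,0,0,0,0],[0,0,0.006,0,0,0,0],[0,0,0,0,0,0,0],[0,0,0,0,0,0,0]]'
```

```text
time_s: 18.45
tcp_pos: [435.1, 35.0, 80.3]
tcp_rot: [[0.047, 0.999, -0.003], [0.999, -0.047, 0.001], [0.001, -0.003, -1.0]]
wrist_force: [-7.3, 3.1, -0.4]
gripper_width: 0.096
grip_force: 25.3
```

Run:
```python
from m import *
import cv2
S=robot.capture('side')
cv2.imwrite('pics/c4.png',cv2.resize(S['img'][130:270,170:320],None,fx=4,fy=4,interpolation=2)[:,:,::-1])
```

```text
(no output)
```

View pics/c4.png

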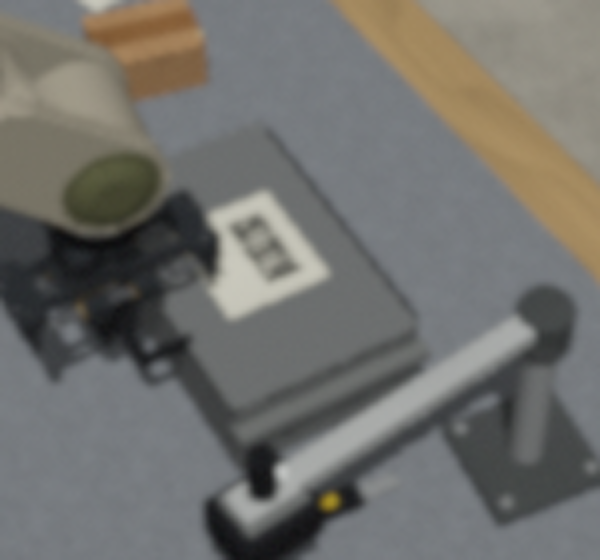

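The lid is nearly or fully shut (front corner at crop (235,410)). I'll lower until I feel contact.

```bash
python3 -m jog '[[0,0,0.007,0,0,0,0],[0,0,0.006,0,0,0,0],[0,0,0,0,0,0,0]]';python3 -m jog '[[0,0,0.007,0,0,0,0],[0,0,0.006,0,0,0,0],[0,0,0,0,0,0,0]]'
```

```text
time_s: 18.88
tcp_pos: [435.0, 35.0, 76.3]
tcp_rot: [[0.047, 0.999, -0.004], [0.999, -0.047, 0.001], [0.001, -0.004, -1.0]]
wrist_force: [-8.5, 3.3, -0.9]
gripper_width: 0.093
grip_force: 25.3
time_s: 19.25
tcp_pos: [435.1, 35.0, 74.1]
tcp_rot: [[0.046, 0.999, -0.004], [0.999, -0.046, 0.001], [0.001, -0.004, -1.0]]
wrist_force: [-18.2, 3.3, 25.2]
gripper_width: 0.093
grip_force: 24.8
```

```bash
python3 -m jog '[[0,0,-0.006,0,0,0,0.15],[0,0,0,0,0,0,0.26],[0,0,0,0,0,0,0.26]]'; python3 -m jog '[[0,0,-0.01,0,0,0,0.26],[0,0,-0.03,0,0,0,0.26],[0,0,-0.06,0,0,0,0.26],[0,0,-0.1,0,0,0,0.26],[0,0,-0.17,0,0,0,1],[0,0,-0.17,0,0,0,1],[0,0,-0.15,0,0,0,1]]'
```

```text
time_s: 19.62
tcp_pos: [436.9, 34.3, 74.7]
tcp_rot: [[0.047, 0.999, 0.001], [0.999, -0.047, -0.0], [-0.0, 0.001, -1.0]]
wrist_force: [1.3, -0.9, 0.3]
gripper_width: 0.259
grip_force: 0.0
time_s: 20.5
tcp_pos: [436.3, 34.4, 284.1]
tcp_rot: [[0.047, 0.999, 0.002], [0.999, -0.047, -0.0], [-0.0, 0.002, -1.0]]
wrist_force: [0.1, -0.2, -0.5]
gripper_width: 0.573
grip_force: 0.0
```

```bash
python3 -m jog '[[-0.158,-0.003,-0.02,0,0,0,1],[-0.158,-0.003,0,0,0,0,1],[-0.158,-0.003,0,0,0,0,1],[-0.158,-0.004,0,0,0,0,1],[-0.158,-0.003,0,0,0,0,1],[-0.158,-0.003,0,0,0,0,1],[0,0,0,0,0,0,1]]'
python3 - <<'E'
from m import *
import cv2
T=robot.capture('top');S=robot.capture('side')
for p in(T,S):
    for n in('label','lid'):
        r=robot.outline_of(p,n)
        if r:
            m=r[0]['pixels'];v,u=np.nonzero(m);q=cv2.minAreaRect(np.c_[u,v].astype(np.float32));print(n,r[0]['conf'],len(u),q,'->',np.round(ray(p,q[0],99 if n=='label' else 94),1),'mean',np.round(ray(p,(u.mean(),v.mean()),99),1), [np.round(ray(p,c,98),1).tolist() for c in cv2.boxPoints(q)])
im=cv2.resize(T['img'][110:260,140:330],None,fx=4,fy=4,interpolation=2)
cv2.imwrite('pics/c5.png',im[:,:,::-1])
E
```

```text
time_s: 21.38
tcp_pos: [416.9, -251.7, 287.6]
tcp_rot: [[0.05, 0.999, -0.0], [0.999, -0.05, -0.0], [-0.0, -0.0, -1.0]]
wrist_force: [1.1, -0.2, -0.0]
gripper_width: 0.997
grip_force: 0.0
label 0.59 6041 ((216.50518798828125, 203.80276489257812), (95.33541107177734, 77.02596282958984), 1.50743567943573) -> [542.4  31.7  99. ] mean [560.9  30.9  99. ] [[433.5, 176.4, 98.0], [662.9, 171.1, 98.0], [652.5, -114.2, 98.0], [423.5, -105.7, 98.0]]
lid 0.93 6108 ((216.375244140625, 203.73751831054688), (96.0407943725586, 77.08458709716797), 1.1457626819610596) -> [542.8  32.7  94. ] mean [559.9  30.5  99. ] [[432.7, 177.2, 98.0], [662.3, 173.3, 98.0], [653.7, -114.2, 98.0], [424.4, -107.1, 98.0]]
label 0.63 357 ((233.50003051757812, 204.00001525878906), (78.7095947265625, 54.11284255981445), 26.56505012512207) -> [548.  -19.3  99. ] mean [551.8  -7.7  99. ] [[396.2, 44.3, 98.0], [579.9, 200.4, 98.0], [704.1, -82.9, 98.0], [521.3, -207.0, 98.0]]
lid 0.64 259 ((233.6000213623047, 203.80001831054688), (76.92073059082031, 51.87677764892578), 26.56505012512207) -> [550.7 -15.2  94. ] mean [522.   -2.6  99. ] [[401.9, 44.8, 98.0], [578.1, 194.2, 98.0], [699.5, -82.1, 98.0], [524.1, -201.4, 98.0]]
```

View pics/c5.png

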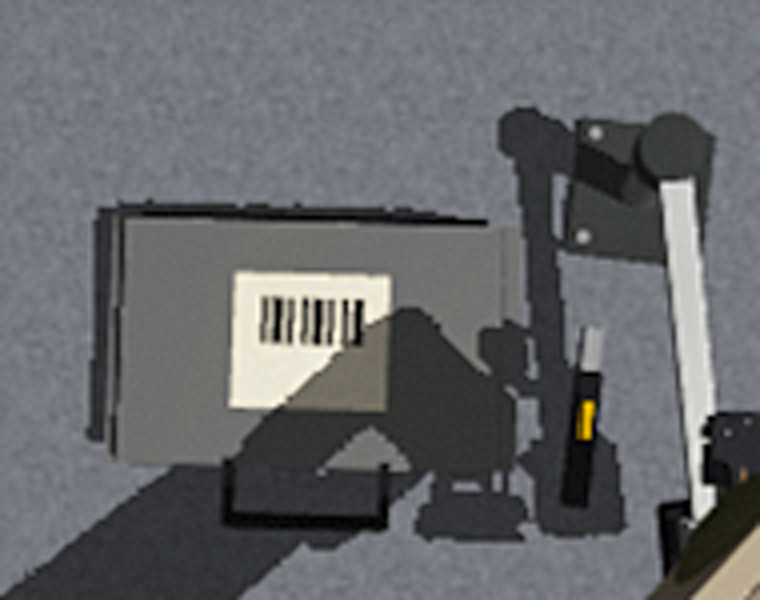

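The lid is shut flat. The label's corners in the crop are (234,271), (391,275), (387,411) and (231,408). Next I compute its centre and check that the lid is level from the corners.

Run:
```python
from m import *
T=robot.capture('top')
c=np.array([(234,271),(391,275),(387,411),(231,408)])/4+[139.6,109.6]
P=np.array([ray(T,u,99) for u in c]);print(P.round(1).tolist(),P.mean(0).round(1))
print('sizes',[np.linalg.norm(P[i]-P[(i+1)%4]).round(1) for i in range(4)])
L=np.array([ray(T,np.array(u)/4+[139.6,109.6],98) for u in((125,218),(505,228),(112,460),(505,468))]);print(L.round(1).tolist())
d=P.mean(0)[:2]-[691.7,-227.5];print(np.hypot(*d),np.degrees(np.arctan2(d[1],d[0])))
```

```text
[[622.0, 86.4, 99.0], [617.8, -30.8, 99.0], [516.5, -27.1, 99.0], [519.8, 88.8, 99.0]] [569.   29.3  99. ]
sizes [np.float64(117.3), np.float64(101.4), np.float64(115.9), np.float64(102.2)]
[[662.7, 168.2, 98.0], [652.3, -116.2, 98.0], [482.1, 177.3, 98.0], [473.4, -114.3, 98.0]]
284.6224851591524 115.53533786377702
```

```bash
python3 -m jog '[[0.003,0,0.1,0,0,0,1],[0,0,0.098,0,0,0,1],[0,0,0,0,0,0,1],[0,0,0,0,0,0,0],[0,0,0,0,0,0,0],[0,0,0,0,0,0,0],[0,0,0,0,0,0,0],[0,0,0,0,0,0,0]]' 15;python3 -m jog '[[0,0,0,0,0,0,0],[0,0,0,0,0,0,0],[0,0,0,0,0,0,0]]' 20
```

```text
time_s: 22.72
tcp_pos: [417.6, -248.6, 228.2]
tcp_rot: [[0.047, 0.999, 0.0], [0.999, -0.047, -0.0], [-0.0, 0.0, -1.0]]
wrist_force: [-0.3, -0.2, 0.4]
gripper_width: 0.45
grip_force: 0.0
time_s: 23.1
tcp_pos: [415.6, -248.6, 227.9]
tcp_rot: [[0.047, 0.999, -0.006], [0.999, -0.047, 0.001], [0.0, -0.006, -1.0]]
wrist_force: [-13.6, -0.7, 5.1]
gripper_width: 0.268
grip_force: 20.0
```

```bash
python3 -c "from arc import *;arc(691.7,-227.5,115.5,16,277.5)"
```

```text
R,a0 276.9165351310844 -175.6271533223796
[[-0.281, 0.079], [-0.242, 0.165], [-0.178, 0.232], [-0.096, 0.276], [-0.005, 0.292], [0.086, 0.28], [0.169, 0.239], [0.235, 0.174], [0.278, 0.092], [0.293, 0.0], [0.278, -0.091], [0.236, -0.173], [0.17, -0.238], [0.087, -0.279], [-0.005, -0.292], [-0.096, -0.276]]
```

```bash
sed -i 's/p\[0\]-cx));print/p[0]-cx))%360;print/' arc.py; python3 -c "from arc import *;arc(691.7,-227.5,115.5,20,277.)"
```

```text
R,a0 276.9165351310844 184.3728466776204
[[0.055, -0.005], [0.055, -0.002], [0.055, 0.002], [0.055, 0.005], [0.055, 0.008], [0.054, 0.011], [0.054, 0.015], [0.053, 0.018], [0.051, 0.021], [0.05, 0.024], [0.048, 0.027], [0.047, 0.03], [0.045, 0.033], [0.043, 0.035], [0.041, 0.038], [0.038, 0.04], [0.036, 0.042], [0.033, 0.044], [0.031, 0.046], [0.028, 0.048]]
```

```bash
python3 -m jog '[[0.055,-0.011,0,0,0,0,0],[0.055,-0.002,0,0,0,0,0],[0.055,0.002,0,0,0,0,0],[0.055,0.005,0,0,0,0,0],[0.055,0.008,0,0,0,0,0],[0.054,0.011,0,0,0,0,0],[0.054,0.015,0,0,0,0,0],[0.053,0.018,0,0,0,0,0]]' 25;python3 -m jog '[[0.051,0.021,0,0,0,0,0],[0.05,0.024,0,0,0,0,0],[0.048,0.027,0,0,0,0,0],[0.047,0.03,0,0,0,0,0],[0.045,0.033,0,0,0,0,0],[0.043,0.035,0,0,0,0,0],[0.041,0.038,0,0,0,0,0],[0,0,0,0,0,0,0]]'; python3 -c "from arc import *;arc(691.7,-227.5,115.5,5,277.)"
```

```text
time_s: 24.1
tcp_pos: [435.2, -116.2, 227.8]
tcp_rot: [[0.046, 0.999, -0.007], [0.999, -0.046, 0.003], [0.003, -0.007, -1.0]]
wrist_force: [-17.6, 4.8, 7.9]
gripper_width: 0.265
grip_force: 24.9
time_s: 25.1
tcp_pos: [499.9, -16.9, 227.6]
tcp_rot: [[0.044, 0.999, -0.014], [0.999, -0.044, 0.013], [0.012, -0.015, -1.0]]
wrist_force: [-29.0, 29.9, 16.0]
gripper_width: 0.25
grip_force: 27.1
R,a0 284.88771528252107 132.32563835993443
[[0.018, 0.058], [0.035, 0.042], [0.032, 0.044], [0.03, 0.045], [0.027, 0.047]]
```

The radial force is high and the grip is narrowing, so the knob sits off-centre in the pads. I'll release, measure and regrasp.

```bash
python3 -m jog '[[0,0,0,0,0,0,1],[0,0,0,0,0,0,1],[0,0,0,0,0,0,1],[0,0,0,0,0,0,1],[0,0,-0.15,0,0,0,1],[-0.12,-0.15,-0.15,0,0,0,1],[-0.12,-0.15,0,0,0,0,1],[-0.12,-0.15,0,0,0,0,1]]';python3 -m jog '[[-0.1,-0.15,0,0,0,0,1],[-0.1,-0.1,0,0,0,0,1],[0,0,0,0,0,0,1]]'
python3 - <<'E'
from m import *
import cv2
S=robot.capture('side');T=robot.capture('top')
im=np.hstack([cv2.resize(S['img'][130:270,190:320],None,fx=3,fy=3,interpolation=2),cv2.resize(T['img'][110:250,190:320],None,fx=3,fy=3,interpolation=2)])
cv2.imwrite('pics/c6.png',im[:,:,::-1])
E
```

```text
time_s: 26.1
tcp_pos: [369.9, -121.5, 311.9]
tcp_rot: [[0.046, 0.999, 0.001], [0.999, -0.046, -0.001], [-0.001, 0.001, -1.0]]
wrist_force: [0.8, -0.2, 0.4]
gripper_width: 1.001
grip_force: 0.0
time_s: 26.48
tcp_pos: [292.3, -178.5, 311.9]
tcp_rot: [[0.052, 0.999, 0.001], [0.999, -0.052, -0.001], [-0.001, 0.001, -1.0]]
wrist_force: [-0.1, 0.7, -0.7]
gripper_width: 1.0
grip_force: 0.0
```

View pics/c6.png

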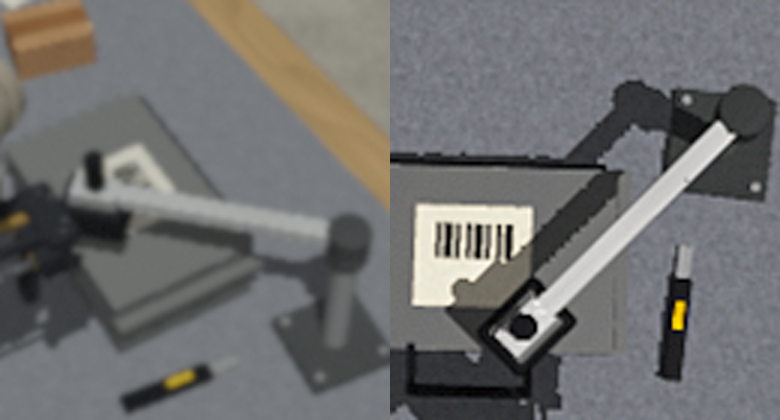

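The arm is partway back, with the knob top at top-crop (522,327) and side-crop (95,157). Triangulating.

Run:
```python
from m import *
S=robot.capture('side');T=robot.capture('top')
t=lambda x,y:(190+(x-390)/3-.33,110+y/3-.33); s=lambda x,y:(190+x/3-.33,130+y/3-.33)
for n,a,b,z in[('knob',(522,327),(95,157),256),('hub',(746,110),(348,228),214)]:
    r=tri([(T,t(*a)),(S,s(*b))]);print(n,r.x.round(1),r.cost.round(2),ray(T,t(*a),z).round(1),ray(S,s(*b),z).round(1))
o=robot.get_obs();print(o['tcp_pos'])
```

```text
knob [499.7 -29.1 253.2] 0.3 [498.6 -28.7 256. ] [500.2 -32.3 256. ]
hub [ 690.5 -228.2  214.6] 0.03 [ 691.  -228.5  214. ] [ 690.3 -227.6  214. ]
[ 294.11009914 -176.70086918  311.58492094]
```

```bash
python3 -m jog '[[0,0,0,0,0,-0.105,1],[0,0,0,0,0,-0.105,1],[0,0,0,0,0,-0.105,1],[0,0,0,0,0,-0.105,1],[0,0.1686,0,0,0,0,1],[0,0.1686,0,0,0,0,1],[0,0.1686,0,0,0,0,1],[0.009,0.1686,0,0,0,0,1]]';python3 -m jog '[[0,0.1686,0,0,0,0,1],[0,0,0,0,0,0,1],[0,0,0,0,0,0,1]]'
```

```text
time_s: 27.68
tcp_pos: [459.2, -56.1, 311.3]
tcp_rot: [[-0.577, 0.817, -0.0], [0.817, 0.577, 0.0], [0.0, -0.0, -1.0]]
wrist_force: [-0.3, -1.5, -0.2]
gripper_width: 1.004
grip_force: 0.0
time_s: 28.05
tcp_pos: [498.7, -28.8, 311.3]
tcp_rot: [[-0.577, 0.817, -0.001], [0.817, 0.577, 0.0], [0.001, -0.001, -1.0]]
wrist_force: [-0.9, -0.2, -0.5]
gripper_width: 1.004
grip_force: 0.0
```

Descend 83 mm and grip.

```bash
python3 -m jog '[[0,0,0.14,0,0,0,1],[0,0,0.137,0,0,0,1],[0,0,0,0,0,0,0.5],[0,0,0,0,0,0,0],[0,0,0,0,0,0,0],[0,0,0,0,0,0,0],[0,0,0,0,0,0,0],[0,0,0,0,0,0,0]]' 20; python3 -m jog '[[0,0,0,0,0,0,0],[0,0,0,0,0,0,0]]' 25; python3 -c "from arc import *;arc(691.2,-228,115.4,7,277.)"
```

```text
time_s: 29.05
tcp_pos: [498.9, -29.5, 228.6]
tcp_rot: [[-0.575, 0.818, 0.0], [0.818, 0.575, -0.0], [-0.0, 0.0, -1.0]]
wrist_force: [-0.2, 0.3, -0.1]
gripper_width: 0.345
grip_force: 0.0
time_s: 29.3
tcp_pos: [498.9, -29.5, 228.5]
tcp_rot: [[-0.575, 0.818, 0.0], [0.818, 0.575, 0.0], [-0.0, 0.0, -1.0]]
wrist_force: [0.5, 0.5, 0.4]
gripper_width: 0.266
grip_force: 25.0
R,a0 276.4021912807569 134.08535092415113
[[0.008, 0.042], [0.004, 0.043], [0.002, 0.043], [-0.0, 0.043], [-0.002, 0.043], [-0.004, 0.043], [-0.006, 0.043]]
```

```bash
python3 -m jog '[[0.006,0.042,0,0,0,0,0],[0.004,0.043,0,0,0,0,0],[0.002,0.043,0,0,0,0,0],[0,0.043,0,0,0,0,0],[-0.002,0.043,0,0,0,0,0],[-0.004,0.043,0,0,0,0,0],[-0.006,0.043,0,0,0,0,0],[0,0,0,0,0,0,0]]'; python3 -m jog '[[0,0,0,0,0,0,0],[0,0,0,0,0,0,0]]'; python3 -c "from arc import *;arc(691.2,-228,115.4,1,277.)"
```

```text
time_s: 30.3
tcp_pos: [573.3, 22.7, 228.3]
tcp_rot: [[-0.576, 0.818, 0.001], [0.818, 0.576, 0.0], [-0.0, 0.001, -1.0]]
wrist_force: [-0.2, 0.2, -0.2]
gripper_width: 0.265
grip_force: 25.0
time_s: 30.55
tcp_pos: [572.3, 22.2, 228.3]
tcp_rot: [[-0.575, 0.818, -0.0], [0.818, 0.575, 0.0], [0.0, -0.0, -1.0]]
wrist_force: [0.4, 0.6, -2.0]
gripper_width: 0.263
grip_force: 25.0
R,a0 277.0123007923533 115.42505087752834
[[-0.0, 0.0]]
```

Force-free and on target. Releasing, retreating and checking.

```bash
python3 -m jog '[[0,0,0,0,0,0,1],[0,0,0,0,0,0,1],[0,0,0,0,0,0,1],[0,0,0,0,0,0,1],[0,0,0,0,0,0,1],[0,0,-0.15,0,0,0,1],[0,0,-0.15,0,0,0,1],[0,-0.17,0,0,0,0,1]]';python3 -m jog '[[0,-0.17,0,0,0,0,1],[0,-0.17,0,0,0,0,1],[0,-0.17,0,0,0,0,1],[0,-0.17,0,0,0,0,1],[0,-0.1,0,0,0,0,1],[0,0,0,0,0,0,1]]'
python3 - <<'E'
from m import *
import cv2
S=robot.capture('side');T=robot.capture('top')
im=np.hstack([cv2.resize(S['img'][120:270,190:320],None,fx=3,fy=3,interpolation=2),cv2.resize(T['img'][110:260,180:310],None,fx=3,fy=3,interpolation=2)])
cv2.imwrite('pics/c7.png',im[:,:,::-1])
for p in(S,T):
    for n in('dispenser','carton','tape','cutter'):
        r=robot.spot_in(p,n);print(n,r and r[0]['point'].round() if hasattr(r[0]['point'],'round') else r[:1])
E
```

```text
time_s: 31.55
tcp_pos: [532.5, -7.0, 321.7]
tcp_rot: [[-0.577, 0.817, 0.007], [0.817, 0.577, -0.002], [-0.006, 0.005, -1.0]]
wrist_force: [-0.8, -0.9, -0.7]
gripper_width: 1.001
grip_force: 0.0
time_s: 32.3
tcp_pos: [338.5, -142.4, 318.8]
tcp_rot: [[-0.573, 0.82, 0.001], [0.82, 0.573, -0.001], [-0.001, 0.0, -1.0]]
wrist_force: [-0.7, 1.0, 1.2]
gripper_width: 1.001
grip_force: 0.0
dispenser [{'point': [554.2, -526.3, 69.7], 'conf': 0.8}]
carton [{'point': [664.0, 339.8, 59.2], 'conf': 0.58}]Traceback (most recent call last):
  File "<stdin>", line 8, in <module>
IndexError: list index out of range
```

View pics/c7.png

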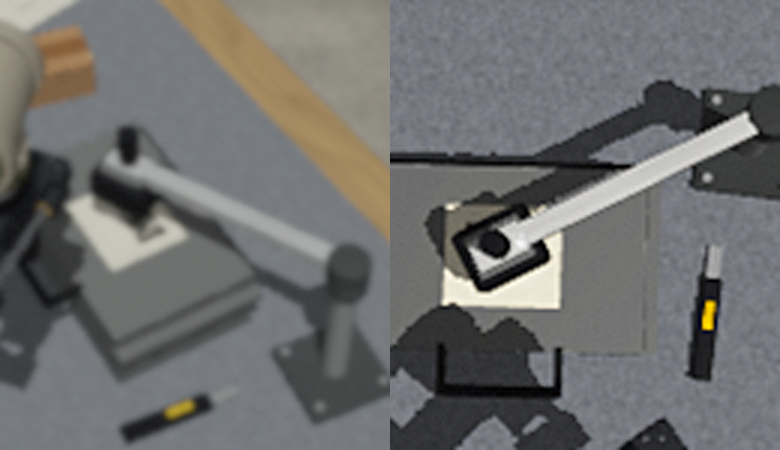

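The scanner hangs over the label on the closed lid (knob at top-crop (495,243), which is about (571,20)). What remains is only the radial offset that the fixed arm length leaves. The cutter and carton are undisturbed.

```bash
python3 -c "
from cell import robot
print(robot.sign_off())"
```

```text
the job is handed in; nothing more can be done
None
```

I swung the scanner clear, lowered the lid under grip until it shut, swung the scanner back over the label, released it, and handed the job in at about 32 s; by my measurements it hangs roughly 7–9 mm short of the label's centre, along the fixed-length arm.

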